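# Shut and snap-latch the tin carrying case

### The job

Shut the tin carrying case for the night: lower its lid without slamming it, then fold the brass hasp forward over the front deck and press it down just until its end snaps under the spring clip and stays there when you let go. The deck is thin dented tin, so feel for the snap and do not lean on the hasp beyond it, and leave the other things on the table where they stand.

Things in the scene. Friction and masses are not known exactly. Their poses are not given: they have to be found in the camera images.
- case: Plain tin carrying case, 220 deep (its x) by 260 wide (its y) by 112 high when shut; it does not shift. Origin: centre of its underside; x to its back, z up. The front of its top (x -108 to -22 mm) is a fixed deck of thin tin inside a rolled rim; behind it lies the lid, 264 wide, 127 from front edge to hinge, its top face at z 112 when shut. A wire handle stands out 15 mm on each end
- hinge_line (a point): Point of the case on the lid's hinge axis, midway along it (x 110, z 108 mm of the case; the axis runs along its y); axes as the case. The shut lid's top face is 4 mm above it, its front edge 127 mm before it (-x)
- lid (a joint): Lid angle, rad: 0 shut, grows as its front edge rises and swings back; a stiff hinge keeps it where it is left. Pushed down near its front edge, beside the hasp, it takes about 2 to 6 N until shut, where it stops hard
- hasp_pivot (a point): Point of the case where the middle of the hasp's pivot axis (along y) lies when the lid is shut (x -20, z 108 mm of the case); the pivot is on the lid's front edge. Axes as the case. The deck is nominally 10.5 mm below it but dented: its middle, with the clip on it, is bulged or sunk by up to 7.5 mm, which is not measured
- hasp (a joint): Hasp angle from the lid's plane, rad: 0 reaching forward level with the lid, 1.57 square to it (upright when the lid is shut). Flat brass strap 28 wide, 3 thick, 68 long from pivot to rolled end, round dimple to press on 44 mm from the pivot. It stays where it is left and folds with under 1 N. Snapped it reads between -0.13 and 0.105, by the dent; resting on the clip, unsnapped, 0.12 or more
- clip_foot (a point): Nominal point (dent not counted) on the deck at the foot of the brass spring clip, 74 mm before the hasp's pivot; axes as the case. The clip is 20 wide, 32 high: a sloping lead-in above a nose that faces the lid. Pressed at the dimple, the hasp resists from 0.16 to 0.25 rad above its snapped angle, up to a peak of 6 to 12 N; then it drops about 4 mm onto a hard stop. Over 15 N bends the deck
- figurine: finished clay bride-and-groom figurine, 106 high, base 50 by 85, origin under its centre; leave alone
- armadillo: terracotta armadillo, 150 long, 70 high, origin under its centre; leave alone
- bell: brass hand bell with wooden handle, mouth down, 60 across, 106 high, origin under its centre; leave alone
- brush_rest: carved walnut brush rest, 45 by 150 by 33 high, with a brush across it, origin under its centre; leave alone
- brush_pot: clay pot with brushes, 74 across, 166 high, origin under its centre; leave alone
- varnish: varnish jar, 52 across, 75 high, origin under its centre; leave alone
- saucer: shallow glazed bowl, 90 across, 22 high, origin under its centre; leave alone

How it is judged (in metres and radians):
On the way:
1. the lid is shut while the hasp is still up (value of joint lid below 0.04 rad and value of joint hasp above 0.5 rad), for 0.2 s.
At the end, for the whole second after the job is handed in: lid shut (within 0.03 rad) and the hasp's end snapped under the clip's nose (hasp below 0.113 rad, which it cannot keep by itself unless snapped), both staying so with the robot clear (value of joint hasp below 0.113 rad and value of joint lid below 0.03 rad); the robot touches nothing.
It fails at once if the robot presses the hasp with more than 15 N (contact force between any of the fingers, the arm and hasp above 15 N).
It fails at once if the lid is slammed (faster than 2 rad/s) (velocity of joint lid below -2 rad/s).
It fails at once if another thing on the table is moved more than 20 mm (distance of any of figurine, armadillo, bell, brush_rest, brush_pot, varnish, saucer from where it was at the start of the episode above 0.02 m).
It also fails if it takes over 54 s, if anything falls off the work surface, if the arm or the gripper's body presses on something with over 40 N, if the wrist force passes 120 N, or if a joint passes its speed limit or range.

### The arm

A 7-joint arm with a two-finger parallel gripper is mounted at the origin on the work surface. World frame = base frame: x ahead of the robot, y to its left, z up, the work surface at z = 0. Lengths are in m, angles in degrees, forces in N, time in s.
With the tool pointing down it reaches from about 0.425 to 0.875 m from the base axis. Payload 4.7 kg.
Tool frame: the origin (TCP) lies midway between the tips of the shut fingers; the grasp point (between the pads) lies bot.grip_point_offset behind it (bot.grip_point_offset is the distance from the TCP to the grasp point, in m); z points along the fingers, y is the direction in which the jaws open and shut (so a half turn about z gives the same grasp; the last joint's range is limited). The gripper opens to 87 mm and grips with 3 to 60 N. Pads are 19 mm wide; open, the fingers measure 117 mm over their backs; the gripper's body (75 mm by 190 mm) begins 51 mm behind the grasp point.
Start: joints at [68.302, 18.392, -4.016, 83.108, 1.295, 78.541, -3.26], TCP at [0.249, -0.601, 0.223] pointing down, gripper open.
Joint ranges: [-163.93, 163.93], [-17.29, 119.83], [-79.2, 71.16], [3.27, 140.29], [-89.18, 269.18], [5.43, 117.66], [-154.24, 154.24]. Speed limits (degrees/s): [147.25, 147.25, 180, 180, 180, 180, 180].

### API

Orientations are given as [roll, pitch, yaw] about the fixed x, y, z axes, in that order (R = Rz(yaw) Ry(pitch) Rx(roll)).
In Python, from station import get_state, cams, bot gives the robot as it stands. The module is installed in compiled form; this text tells all that it offers.
- The arm moves only by the tool step_arm, never from a script. Its argument "rows" is a list of rows, each a list of 7 numbers: the shift along the tool's x, y, z in m, then the turn, a rotation vector about the tool's x, y, z in degrees, then the opening in per cent of the stroke, from 0 (shut) to 100 (fully open). In form: [[tx, ty, tz, rx, ry, rz, gripper], ...]. A call has 1 to 8 rows; each row shifts and turns the pose as measured when the row begins, along the tool's axes as they then stand; what a row does not reach is not made up. A row lasts 1/8 s, in which the tool goes at most 62.5 mm and 10.7 degrees, less where a joint would pass 70% of its speed; a pose out of reach is approached as far as the arm can. A call with a gripper value outside its range is refused whole. The fingers move at their own pace and stop on an object; the grip force is fixed at half the most. Time passes only in rows, so rows that do not move let the fingers close. It gives the time, the measured TCP pose, the force and the opening at its end, in the units of the state.
- get_state(): the state, without advancing time (a new reading comes with each control period).
- cams.camera(name): name is "scene" or "side" or "wrist"; returns a dict with "image" (400x640x3 uint8, red, green, blue), "depth" (400x640 float32, m along the optical axis (not along the pixel's ray), 0 where there is no reading), "fx", "fy", "cx", "cy" (pixels), "pose" (4x4, takes a point from camera to world coordinates); the wrist camera has in their place "tool_from_camera" (4x4, takes a point from camera to tool coordinates, whose origin is the TCP and whose axes are the flange's). Camera axes: x right, y down, z forward; pixel columns grow to the right and rows downward; lengths in m; the calibration is good to about 2 mm. A picture is of the moment at which its call begins: read the wrist's pose just before it.
- bot.close_job(): hands the job in, once; it reports no verdict.
The state is a dict: "time": time; "joint_positions": joint angles; "joint_vel": joint speeds; "effort": joint torques, N m; "tool_pos": TCP position; "orientation": TCP orientation; "wrist_force": force on the tool from outside, world axes, zero at the start; "ft_torque": the same for the moment, N m; "finger_gap": opening from 0.0 (shut) to 1.0 (fully open).
Only numpy, scipy, OpenCV 4.12 (cv2) and the standard library are available. Lean on these libraries where they do the work, as an engineer would, in place of code of your own. Each camera call takes 0.05 s, during which the arm holds its last target. There are 200 camera calls.

## Working session

There is one attempt and no reset: what is moved stays moved. The work goes in short steps, Python scripts to look and compute and a tool call to move; the robot and the scene stay as the last step left them, time stands still between calls to the robot, and variables do not carry over. Pictures are saved under pics/ and viewed, about 8 in all and at most 12, crops included, and the job is handed in when it is done.

Besides the shell and the picture viewer there is one more tool, called after "Emit:" as name([rows], argument=value, ...), one row to a line, values as JSON. step_arm: Moves the arm, as the interface text tells. Its arguments: {"type":"object","properties":{"rows":{"type":"array","items":{"type":"array","items":{"type":"number"}}}},"required":["rows"]}

```bash
mkdir -p pics
cat > h.py <<'E'
import numpy as np, cv2
from station import get_state, cams, bot
from scipy.spatial.transform import Rotation as R
def snap(n,f):
    c=cams.camera(n); cv2.imwrite(f'pics/{f}.png',c['image'][:,:,::-1]); np.savez(f'pics/{f}.npz',**c); return c
def pts(c,T=None):
    T=c['pose'] if T is None else T
    d=c['depth']; v,u=np.mgrid[:400,:640]
    P=np.stack([(u-c['cx'])/c['fx']*d,(v-c['cy'])/c['fy']*d,d],-1)
    W=P@T[:3,:3].T+T[:3,3]; W[d==0]=np.nan; return W
E
python3 - <<'E'
from h import *
s=get_state(); print({k:np.round(v,3) for k,v in s.items()}, bot.grip_point_offset)
a=snap('scene','scene0');b=snap('side','side0')
print(a['pose'].round(3),b['pose'].round(3),a['fx'])
E
```

```text
{'time': np.float64(0.0), 'joint_positions': array([68.304, 18.44 , -4.017, 83.176,  1.295, 78.543, -3.26 ]), 'joint_vel': array([ 0.008,  0.137, -0.046, -0.066, -0.012,  0.041,  0.095]), 'effort': array([ 0.0000e+00, -4.9129e+01, -4.0400e-01, -3.1252e+01, -6.4000e-02,
        4.4000e-02,  0.0000e+00]), 'tool_pos': array([ 0.249, -0.6  ,  0.221]), 'orientation': array([-1.79886e+02,  6.00000e-03,  2.25080e+01]), 'wrist_force': array([-0.659, -0.977,  0.194]), 'ft_torque': array([ 0.04 ,  0.032, -0.056]), 'finger_gap': np.float64(0.999)} 0.0187
[[ 0.664  0.595 -0.454  1.153]
 [ 0.748 -0.527  0.403 -0.599]
 [ 0.    -0.607 -0.795  1.262]
 [ 0.     0.     0.     1.   ]] [[ 0.989 -0.103  0.104  0.356]
 [-0.146 -0.766  0.627 -0.959]
 [ 0.015 -0.635 -0.772  1.272]
 [ 0.     0.     0.     1.   ]] 442.6227299517039
```

View pics/scene0.png

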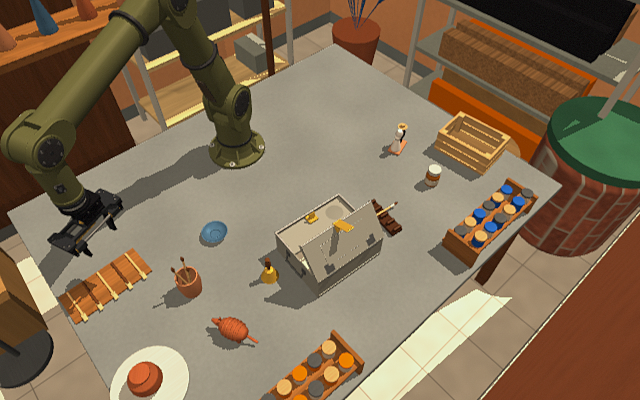

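View pics/side0.png

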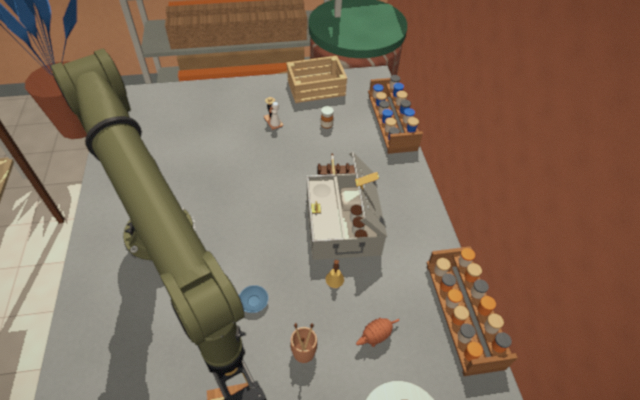

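The scene picture shows the case at about (330,245), with the lid part open and the hasp strap at (343,226). The clip is at (312,217). The bell at (268,270) and the brush rest at (385,217) stand near its ends.

Run:
```python
from h import *
a=dict(np.load('pics/scene0.npz'));b=dict(np.load('pics/side0.npz'))
A=a['image'][180:310,255:415,::-1];B=b['image'][140:280,280:410,::-1]
A=cv2.resize(A,None,fx=2.5*1.0,fy=2.5,interpolation=2);B=cv2.resize(B,None,fx=2.5,fy=2.5,interpolation=2)
im=np.zeros((350,740,3),np.uint8);im[:A.shape[0],:A.shape[1]]=A;im[:B.shape[0],405:405+B.shape[1]]=B
cv2.imwrite('pics/crop0.png',im)
Wa=pts(a);Wb=pts(b)
for n,W,l in(('scene',Wa,[(312,217),(330,194),(275,234),(343,226),(300,242),(372,200),(318,296),(383,258),(335,213),(295,232),(268,270),(385,217)]),('side',Wb,[(317,208),(308,175),(311,250),(320,190),(337,178),(345,238),(368,180),(357,155),(384,235),(336,275),(330,168)])):
  for u,v in l: print(n,u,v,np.round(W[v,u],3))
# deck: height image
P=np.vstack([Wa[180:310,255:415].reshape(-1,3),Wb[140:280,280:410].reshape(-1,3)])
P=P[np.isfinite(P).all(1)]
h,e=np.histogram(P[:,2],np.arange(0,.3,.01));print(h)
Q=P[(P[:,2]>.085)&(P[:,2]<.12)]; r=cv2.minAreaRect(Q[:,:2].astype(np.float32));print(r)
```

```text
scene 312 217 [ 0.514 -0.052  0.108]
scene 330 194 [ 0.416  0.12  -0.005]
scene 275 234 [ 0.486 -0.182  0.108]
scene 343 226 [ 0.661 -0.063  0.225]
scene 300 242 [ 0.555 -0.138  0.096]
scene 372 200 [0.557 0.191 0.034]
scene 318 296 [ 0.7   -0.192  0.013]
scene 383 258 [ 0.734  0.066 -0.004]
scene 335 213 [0.546 0.019 0.098]
scene 295 232 [ 0.514 -0.125  0.094]
scene 268 270 [ 0.543 -0.26   0.047]
scene 385 217 [0.631 0.182 0.016]
side 317 208 [ 0.513 -0.053  0.099]
side 308 175 [ 0.517  0.179 -0.002]
side 311 250 [ 0.483 -0.14  -0.005]
side 320 190 [0.535 0.021 0.096]
side 337 178 [0.6   0.069 0.092]
side 345 238 [ 0.579 -0.182  0.105]
side 368 180 [ 0.662 -0.066  0.224]
side 357 155 [ 0.716  0.26  -0.007]
side 384 235 [ 0.694 -0.194  0.115]
side 336 275 [ 0.54  -0.267  0.042]
side 330 168 [0.594 0.165 0.039]
[8912  926  665  569  532  778  666  388  633 3146 1042  497  432  403
  426  415  459  426  442  432  427  250   96  105   17    0    0    0
    0]
((0.5989554524421692, -0.09572972357273102), (0.3470483720302582, 0.23076331615447998), 86.15326690673828)
```

View pics/crop0.png

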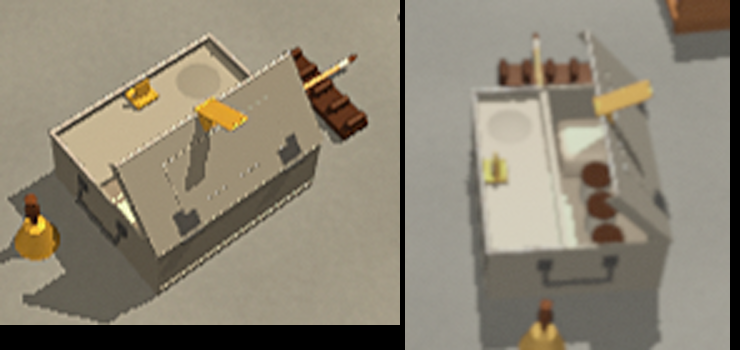

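Run:
```python
from h import *
a=dict(np.load('pics/scene0.npz'));b=dict(np.load('pics/side0.npz'))
Wa=pts(a)[180:310,255:415].reshape(-1,3);Wb=pts(b)[140:280,280:410].reshape(-1,3)
for n,W in(('scene',Wa),('side',Wb)):
  W=W[np.isfinite(W).all(1)]
  Q=W[(W[:,2]>.125)&(W[:,2]<.205)&(W[:,0]>.55)]
  for _ in range(5):
    c=np.median(Q,0) if _==0 else Q.mean(0); nrm=np.linalg.svd(Q-c)[2][2]; Q=Q[abs((Q-c)@nrm)<(.012 if _<2 else .006)]
  if nrm[0]<0:nrm=-nrm
  print(n,len(Q),'lid c',c.round(3),'n',nrm.round(3),'tilt from horiz',np.degrees(np.arccos(abs(nrm[2]))),'yaw',np.degrees(np.arctan2(nrm[1],nrm[0])))
  # y-extents of lid along its edge dir
  y=np.array([-nrm[1],nrm[0]])/np.hypot(*nrm[:2]);t=Q[:,:2]@y;print('lid y',np.percentile(t,[.5,99.5]).round(3),'y',y)
  D=W[(W[:,2]>.085)&(W[:,2]<.115)&(W[:,0]<.60)&(W[:,1]>-.23)&(W[:,1]<.12)]
  r=cv2.minAreaRect(D[:,:2].astype(np.float32));print('deck rect',r,cv2.boxPoints(r).round(3).tolist())
  x=np.array([y[1],-y[0]]);print('x extents',np.percentile(D[:,:2]@x,[.3,99.7]).round(3),'y',np.percentile(D[:,:2]@y,[.3,99.7]).round(3))
  H=W[(W[:,2]>.205)];print('top',H[H[:,2]>.215].round(3)[::8].tolist())
```

```text
scene 2390 lid c [ 0.67  -0.07   0.165] n [ 0.787 -0.049  0.614] tilt from horiz 52.08908497571755 yaw -3.5910778146605713
lid y [-0.153  0.11 ] y [0.0626351  0.99803649]
deck rect ((0.5470284819602966, -0.05551820993423462), (0.26354867219924927, 0.12144114822149277), 86.38141632080078) [[0.4779999852180481, -0.18299999833106995], [0.5989999771118164, -0.19099999964237213], [0.6159999966621399, 0.07199999690055847], [0.4950000047683716, 0.07999999821186066]]
x extents [0.49  0.605] y [-0.152  0.109]
top [[0.642, 0.018, 0.216], [0.643, -0.049, 0.218], [0.636, -0.066, 0.216], [0.658, -0.052, 0.227], [0.653, -0.059, 0.224], [0.642, -0.071, 0.218], [0.663, -0.057, 0.227], [0.651, -0.072, 0.224], [0.67, -0.059, 0.232], [0.654, -0.076, 0.226], [0.672, -0.062, 0.232], [0.662, -0.075, 0.228], [0.68, -0.062, 0.235], [0.67, -0.075, 0.232], [0.689, -0.063, 0.241], [0.69, -0.068, 0.241], [0.69, -0.076, 0.24]]
side 863 lid c [ 0.669 -0.083  0.167] n [ 0.787 -0.054  0.614] tilt from horiz 52.09098591267807 yaw -3.900055666846078
lid y [-0.15   0.116] y [0.06801626 0.99768421]
deck rect ((0.5451094508171082, -0.05398029088973999), (0.2698272466659546, 0.11793240904808044), 88.23985290527344) [[0.4819999933242798, -0.18700000643730164], [0.6000000238418579, -0.19099999964237213], [0.6079999804496765, 0.07900000363588333], [0.49000000953674316, 0.08299999684095383]]
x extents [0.492 0.607] y [-0.149  0.115]
top [[0.642, 0.04, 0.216], [0.685, -0.053, 0.237], [0.681, -0.057, 0.238], [0.667, -0.054, 0.232], [0.688, -0.064, 0.24], [0.667, -0.055, 0.229], [0.688, -0.065, 0.237], [0.661, -0.055, 0.225], [0.683, -0.071, 0.24], [0.651, -0.052, 0.219], [0.67, -0.066, 0.232], [0.63, -0.051, 0.216], [0.658, -0.067, 0.23], [0.68, -0.075, 0.236], [0.652, -0.06, 0.219], [0.671, -0.075, 0.233], [0.652, -0.07, 0.226], [0.642, -0.064, 0.216], [0.641, -0.069, 0.216], [0.643, -0.075, 0.219]]
```

```bash
cat >> h.py <<'E'
yaw=-3.8; ex=np.array([.9978,-.0663,0]);ey=np.array([.0663,.9978,0]); C0=.600*ex-.019*ey
def cw(x,y,z): return C0+x*ex+y*ey+np.array([0,0,z])   # case -> world
def wc(p): d=np.array(p)-C0; return np.array([d@ex,d@ey,p[2]])
def go(p,ya=86.2,s=None,tilt=0):
    s=s or get_state(); R0=R.from_euler('xyz',s['orientation'],degrees=True)
    R1=R.from_euler('xyz',[180,0,ya],degrees=True)
    print('case pos',wc(s['tool_pos']).round(4),'F',np.round(s['wrist_force'],2),'shift tool',R0.inv().apply(p-s['tool_pos']).round(4),'turn',(R0.inv()*R1).as_rotvec(degrees=True).round(1),'t',s['time'])
E
python3 - <<'E'
from h import *
s=get_state(); 
q=dict(s); q['tool_pos']=s['tool_pos']+[0,0,.13]
go(cw(.085,.06,.34),s=q)
E
```

```text
case pos [-0.3122 -0.5632  0.3516] F [ 0.55  0.09 -0.44] shift tool [ 0.6323 -0.3826  0.0122] turn [ -0.1  -0.1 -63.7] t 0.1
```

Emit:
step_arm([
  [0, 0, -0.04, 0, 0, 0, 0],
  [0, 0, -0.05, 0, 0, 0, 0],
  [0, 0, -0.05, 0, 0, 0, 0],
])

```text
time: 0.48
tool_pos: [0.2475, -0.5978, 0.3572]
orientation: [-179.1, 0.0, 22.5]
wrist_force: [0.8, -0.5, -0.1]
finger_gap: 0.746
```

Emit:
step_arm([
  [0.052, -0.031, 0, 0, 0, 0, 0],
  [0.052, -0.031, 0, 0, 0, 0, 0],
  [0.052, -0.031, 0, 0, 0, 0, 0],
  [0.052, -0.031, 0, 0, 0, 0, 0],
  [0.052, -0.031, 0, 0, 0, 0, 0],
  [0.052, -0.031, 0, 0, 0, 0, 0],
  [0.052, -0.031, 0, 0, 0, 0, 0],
  [0.052, -0.031, 0, 0, 0, 0, 0],
])

```text
time: 1.48
tool_pos: [0.5427, -0.2062, 0.3604]
orientation: [-179.5, 0.2, 21.7]
wrist_force: [0.4, -0.7, -0.4]
finger_gap: 0.01
```

Emit:
step_arm([
  [0.052, -0.031, 0, 0, 0, 0, 0],
  [0.052, -0.031, 0, 0, 0, 0, 0],
  [0, 0, 0, 0, 0, -10.6, 0],
  [0, 0, 0, 0, 0, -10.6, 0],
  [0, 0, 0, 0, 0, -10.6, 0],
  [0, 0, 0, 0, 0, -10.6, 0],
  [0, 0, 0, 0, 0, -10.6, 0],
  [0, 0, 0, 0, 0, -10.6, 0],
])

```text
time: 2.48
tool_pos: [0.6195, -0.0977, 0.3548]
orientation: [-179.1, -0.7, 86.3]
wrist_force: [-0.4, -0.5, 0.5]
finger_gap: 0.005
```

Run:
```python
from h import *
go(cw(.085,.06,.34))
```

```text
case pos [ 0.0246 -0.0374  0.3548] F [-0.39 -0.51  0.53] shift tool [0.0971 0.0608 0.0149] turn [-0.9 -0.7  0.1] t 2.475
```

Emit:
step_arm([
  [0.049, 0.03, 0, -0.5, -0.4, 0, 0],
  [0.049, 0.03, 0, -0.5, -0.4, 0, 0],
  [0, 0, 0.01, 0, 0, 0, 0],
])

```text
time: 2.85
tool_pos: [0.6872, -0.0047, 0.3428]
orientation: [-180.0, 0.2, 86.1]
wrist_force: [0.4, 0.5, -0.3]
finger_gap: 0.005
```

Run:
```python
from h import *
go(cw(.065,.06,.23))
a=snap('scene','s1')['image'];b=snap('wrist','w1')['image'];
im=np.hstack([cv2.resize(a[100:320,220:440],(400,400),interpolation=2),cv2.resize(b,(400,250))if 0 else cv2.resize(b[:,120:520],(400,400))])
cv2.imwrite('pics/v1.png',im[:,:,::-1])
```

```text
case pos [0.086  0.0599 0.3428] F [ 0.41  0.51 -0.27] shift tool [ 0.0005 -0.021   0.1128] turn [-0.   0.2 -0.1] t 2.85
```

View pics/v1.png

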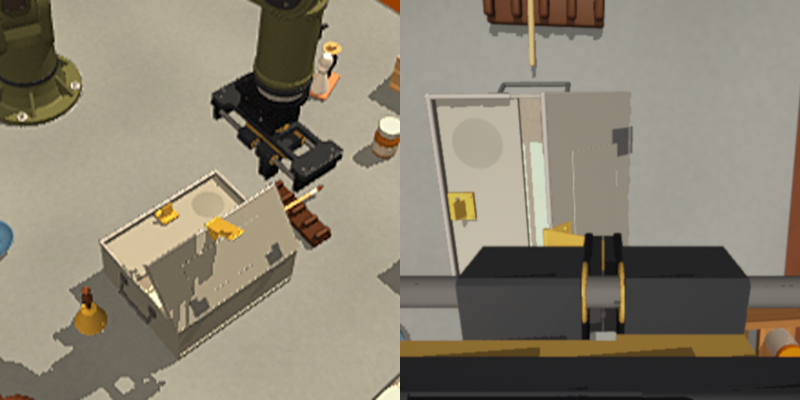

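The wrist view shows the fingers above the lid beside the hasp, with the long side of the gripper body running along the case's x. The lid's front edge is at about (543,200) in the right half, and the hasp is at (562,235).

Emit:
step_arm([
  [0, -0.01, 0.05, 0, 0, 0, 0],
  [0, -0.01, 0.04, 0, 0, 0, 0],
  [0, 0, 0.025, 0, 0, 0, 0],
  [0, 0, 0.01, 0, 0, 0, 0],
])

```text
time: 3.45
tool_pos: [0.6642, -0.0192, 0.2154]
orientation: [180.0, 0.7, 85.1]
wrist_force: [0.6, -0.3, 1.1]
finger_gap: 0.001
```

Run:
```python
from h import *
go(cw(.06,.06,.2))
d=.012;pr=None
for t in np.radians([55,52,48,44,40,36,32,28,24,20,16,12,8,4,2,0]):
  n=.004+d*np.sin(t);p=np.array([.110-.105*np.cos(t)+n*np.sin(t),.108+.105*np.sin(t)+n*np.cos(t)])
  print(round(np.degrees(t)),p.round(4),None if pr is None else (p-pr).round(4));pr=p
```

```text
case pos [0.064  0.0438 0.2154] F [ 0.57 -0.34  1.06] shift tool [ 0.0163 -0.0043  0.0151] turn [ 0.   0.7 -1.1] t 3.45
55 [0.0611 0.2019] None
52 [0.056 0.199] [-0.0051 -0.0029]
48 [0.0493 0.1947] [-0.0066 -0.0044]
44 [0.043  0.1898] [-0.0063 -0.0049]
40 [0.0371 0.1845] [-0.0059 -0.0053]
36 [0.0316 0.1787] [-0.0055 -0.0058]
32 [0.0264 0.1724] [-0.0051 -0.0062]
28 [0.0218 0.1658] [-0.0046 -0.0066]
24 [0.0177 0.1588] [-0.0041 -0.007 ]
20 [0.0141 0.1515] [-0.0036 -0.0073]
16 [0.0111 0.144 ] [-0.003  -0.0076]
12 [0.0086 0.1362] [-0.0024 -0.0078]
8 [0.0068 0.1282] [-0.0018 -0.008 ]
4 [0.0056 0.1201] [-0.0012 -0.0081]
2 [0.0052 0.1161] [-0.0004 -0.0041]
0 [0.005 0.112] [-0.0002 -0.0041]
```

Emit:
step_arm([
  [0.016, 0, 0.008, 0, 0.5, -1, 0],
  [0, -0.006, 0.008, 0, 0, 0, 0],
  [0, -0.006, 0.004, 0, 0, 0, 0],
  [0, -0.006, 0.005, 0, 0, 0, 0],
])

```text
time: 3.95
tool_pos: [0.65, -0.003, 0.1925]
orientation: [179.5, 0.2, 86.0]
wrist_force: [2.5, -0.4, 1.8]
finger_gap: 0.003
```

Run:
```python
from h import *
go(cw(.05,.06,.195))
```

```text
case pos [0.0487 0.0591 0.1925] F [ 2.5  -0.44  1.81] shift tool [ 0.0009  0.0013 -0.0025] turn [ 0.5  0.2 -0.2] t 3.95
```

Emit:
step_arm([
  [0, -0.006, 0.005, 0, 0, 0, 0],
  [0, -0.006, 0.005, 0, 0, 0, 0],
  [0, -0.0057, 0.0055, 0, 0, 0, 0],
  [0, -0.0053, 0.006, 0, 0, 0, 0],
  [0, -0.005, 0.0063, 0, 0, 0, 0],
  [0, -0.0045, 0.0066, 0, 0, 0, 0],
])

```text
time: 4.7
tool_pos: [0.6168, -0.0006, 0.1571]
orientation: [179.3, 0.2, 86.0]
wrist_force: [1.7, -0.4, 1.0]
finger_gap: -0.002
```

Run:
```python
from h import *
go(cw(.02,.06,.16))
```

```text
case pos [0.0155 0.0593 0.1571] F [ 1.7 -0.4  1. ] shift tool [ 0.0007  0.0046 -0.0029] turn [ 0.7  0.2 -0.2] t 4.7
```

Emit:
step_arm([
  [0, -0.0025, 0.0072, 0, 0, 0, 0],
  [0, -0.0025, 0.0075, 0, 0, 0, 0],
  [0, -0.002, 0.0075, 0, 0, 0, 0],
  [0, -0.001, 0.0075, 0, 0, 0, 0],
  [0, 0, 0.005, 0, 0, 0, 0],
])

```text
time: 5.32
tool_pos: [0.6064, 0.0001, 0.1189]
orientation: [179.5, 0.2, 86.0]
wrist_force: [-0.5, 0.5, 2.4]
finger_gap: 0.004
```

Run:
```python
from h import *
go(cw(.008,.06,.112))
```

```text
case pos [0.0051 0.0593 0.1189] F [-0.46  0.47  2.35] shift tool [0.0007 0.0029 0.0069] turn [ 0.5  0.2 -0.2] t 5.325
```

Emit:
step_arm([
  [0, 0.001, 0.004, 0, 0, 0, 0],
  [0, 0, 0.003, 0, 0, 0, 0],
])

```text
time: 5.58
tool_pos: [0.6068, 0.0002, 0.1123]
orientation: [179.7, 0.3, 86.0]
wrist_force: [-6.7, -1.2, 19.8]
finger_gap: 0.004
```

Emit:
step_arm([
  [0, 0, 0.002, 0, 0, 0, 0],
])

```text
time: 5.7
tool_pos: [0.6068, 0.0001, 0.1124]
orientation: [179.7, 0.3, 86.0]
wrist_force: [-6.8, 0.3, 17.0]
finger_gap: 0.005
```

Emit:
step_arm([
  [0, 0, 0.002, 0, 0, 0, 0],
])

```text
time: 5.82
tool_pos: [0.6068, 0.0001, 0.1124]
orientation: [179.7, 0.4, 86.0]
wrist_force: [-5.3, 0.3, 12.5]
finger_gap: 0.007
```

Emit:
step_arm([
  [0, 0.002, -0.03, 0, 0, 0, 0],
  [0, 0, -0.06, 0, 0, 0, 0],
  [-0.03, 0, -0.05, 0, 0, 10.6, 0],
  [0, 0, 0, 0, 0, 10.6, 0],
  [0, 0, 0, 0, 0, 10.6, 0],
  [0, 0, 0, 0, 0, 10.6, 0],
  [0, 0, 0, 0, 0, 10.6, 0],
  [0, 0, 0, 0, 0, 10.6, 0],
])

```text
time: 6.82
tool_pos: [0.6068, -0.0301, 0.2556]
orientation: [179.5, -0.2, 21.5]
wrist_force: [-0.3, -0.0, -0.3]
finger_gap: 0.007
```

Emit:
step_arm([
  [0, 0, 0, 0, 0, 10.6, 0],
  [0, 0, 0, 0, 0, 10.6, 0],
  [0, 0, 0, 0, 0, 5, 0],
])

```text
time: 7.2
tool_pos: [0.6069, -0.03, 0.2543]
orientation: [179.7, -0.3, -5.2]
wrist_force: [0.6, 1.3, -0.7]
finger_gap: 0.002
```

Run:
```python
from h import *
go(cw(.03,.0,.25),-3.8)
s=get_state()
a=snap('scene','s2');b=snap('side','d2');
A=a['image'];B=b['image']
cv2.imwrite('pics/v2.png',np.hstack([cv2.resize(A[140:310,240:410],(400,400),interpolation=2),cv2.resize(B[130:290,260:420],(400,400),interpolation=2)])[:,:,::-1])
for n,c in(('scene',a),('side',b)):
  W=pts(c)[150:300].reshape(-1,3);W=W[np.isfinite(W).all(1)];c_=np.array([wc(p) for p in W])
  m=(abs(c_[:,0]+.02)<.08)&(abs(c_[:,1])<.03)&(c_[:,2]>.122)&(c_[:,2]<.19)
  print(n,c_[m][::3].round(3).tolist())
  m=(c_[:,0]>.01)&(c_[:,0]<.1)&(abs(c_[:,1]-.02)<.1)&(c_[:,2]<.125)&(c_[:,2]>.1);print('lid z',np.median(c_[m][:,2]),'deck',[np.median(c_[(c_[:,0]>-.1)&(c_[:,0]<-.03)&(abs(c_[:,1]-y)<.015)&(c_[:,2]>.08)&(c_[:,2]<.11)][:,2]).round(4) for y in(-.1,-.05,-.03,.03,.05,.1)])
```

```text
case pos [0.0075 0.0293 0.2543] F [ 0.65  1.26 -0.67] shift tool [0.0231 0.0287 0.0046] turn [ 0.4 -0.3 -1.4] t 7.2
scene [[-0.089, 0.009, 0.124], [-0.085, -0.002, 0.126], [-0.006, 0.007, 0.173], [-0.004, 0.001, 0.175], [-0.006, -0.005, 0.173], [-0.005, 0.006, 0.165], [-0.002, -0.008, 0.173], [-0.008, 0.009, 0.152], [-0.006, -0.009, 0.165], [-0.008, 0.005, 0.15], [-0.006, -0.009, 0.16], [-0.008, 0.005, 0.146], [-0.005, -0.009, 0.155], [-0.011, 0.008, 0.134], [-0.006, -0.012, 0.152], [-0.01, 0.003, 0.133], [-0.01, -0.009, 0.14], [-0.01, -0.013, 0.137], [-0.015, -0.012, 0.125]]
lid z 0.11171488286302389 deck [np.float64(0.0929), np.float64(0.0931), np.float64(0.0932), np.float64(0.093), np.float64(0.093), np.float64(0.0931)]
side [[-0.004, 0.017, 0.169], [-0.005, 0.009, 0.17], [-0.003, 0.003, 0.171], [-0.003, -0.001, 0.171], [-0.006, 0.0, 0.165], [-0.008, 0.001, 0.161], [-0.012, 0.016, 0.138], [-0.007, -0.008, 0.166], [-0.011, 0.0, 0.152], [-0.013, 0.006, 0.14], [-0.007, -0.011, 0.16], [-0.01, 0.001, 0.14], [-0.015, 0.008, 0.128], [-0.01, -0.013, 0.153], [-0.013, -0.002, 0.136], [-0.087, 0.007, 0.125], [-0.088, 0.001, 0.127], [-0.088, 0.001, 0.123], [-0.088, -0.003, 0.123], [-0.085, -0.007, 0.123]]
lid z 0.11236826544426004 deck [np.float64(0.0939), np.float64(0.0935), np.float64(0.0937), np.float64(0.0938), np.float64(0.0934), np.float64(0.0937)]
```

View pics/v2.png

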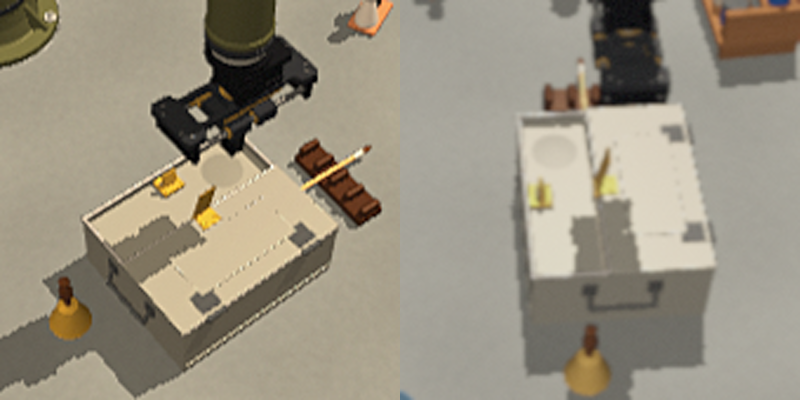

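The lid is shut. The hasp stands up, leaning about 11 degrees back, at (207,205) in the left half. The clip is at (168,185), directly in front of it. Next I go down behind the hasp.

Emit:
step_arm([
  [0.023, 0.029, 0, 0.3, 0, -1.4, 0],
  [0, 0, 0.05, 0, 0, 0, 0],
  [0, 0, 0.045, 0, 0, 0, 0],
  [0, 0, 0.006, 0, 0, 0, 0],
])

```text
time: 7.8
tool_pos: [0.63, -0.0617, 0.1522]
orientation: [179.9, -0.5, -3.0]
wrist_force: [-0.5, -0.3, 1.2]
finger_gap: 0.008
```

Run:
```python
from h import *
go(cw(.02,.0,.155),-3.8)
pr=None
for f in [101,92,84,76,68,60,52,45,38,31,26,21,17]:
  t=np.radians(f);r=.049
  p=np.array([-.02-r*np.cos(t)+.002*np.sin(t)+.0095,.108+r*np.sin(t)+.002*np.cos(t)]);print(f,p.round(4),None if pr is None else(p-pr).round(4));pr=p
```

```text
case pos [ 0.0327 -0.0008  0.1522] F [-0.52 -0.29  1.16] shift tool [-0.0127 -0.001  -0.0029] turn [ 0.  -0.5  0.8] t 7.8
101 [0.0008 0.1557] None
92 [-0.0068  0.1569] [-0.0076  0.0012]
84 [-0.0136  0.1569] [-0.0068  0.    ]
76 [-0.0204  0.156 ] [-0.0068 -0.0009]
68 [-0.027   0.1542] [-0.0066 -0.0018]
60 [-0.0333  0.1514] [-0.0063 -0.0027]
52 [-0.0391  0.1478] [-0.0058 -0.0036]
45 [-0.0437  0.1441] [-0.0046 -0.0038]
38 [-0.0479  0.1397] [-0.0041 -0.0043]
31 [-0.0515  0.135 ] [-0.0036 -0.0048]
26 [-0.0537  0.1313] [-0.0022 -0.0037]
21 [-0.0555  0.1274] [-0.0019 -0.0039]
17 [-0.0568  0.1242] [-0.0012 -0.0032]
```

Emit:
step_arm([
  [-0.012, 0, -0.002, 0, -0.5, 0.8, 0],
  [-0.01, 0, -0.002, 0, 0, 0, 0],
  [-0.008, 0, 0, 0, 0, 0, 0],
  [-0.008, 0, 0, 0, 0, 0, 0],
  [-0.008, 0, 0.0005, 0, 0, 0, 0],
  [-0.008, 0, 0.001, 0, 0, 0, 0],
  [-0.008, 0, 0.002, 0, 0, 0, 0],
])

```text
time: 8.68
tool_pos: [0.5675, -0.0568, 0.1594]
orientation: [179.9, -0.6, -3.7]
wrist_force: [0.5, -1.1, -1.4]
finger_gap: 0.006
```

Run:
```python
from h import *
go(cw(-.033,.0,.1514),-3.8)
```

```text
case pos [-3.000e-02 -1.000e-04  1.594e-01] F [ 0.46 -1.12 -1.44] shift tool [-0.0031 -0.0001  0.0079] turn [ 0.1 -0.6  0.1] t 8.675
```

Emit:
step_arm([
  [-0.005, 0, 0.005, 0, 0, 0, 0],
  [-0.005, 0, 0.006, 0, 0, 0, 0],
  [-0.005, 0, 0.006, 0, 0, 0, 0],
  [-0.004, 0, 0.006, 0, 0, 0, 0],
])

```text
time: 9.18
tool_pos: [0.5469, -0.0556, 0.1342]
orientation: [179.9, -0.5, -3.7]
wrist_force: [1.1, 0.1, 1.1]
finger_gap: 0.004
```

Run:
```python
from h import *
go(cw(-.0535,.0,.1313),-3.8)
```

```text
case pos [-0.0506 -0.0002  0.1342] F [1.07 0.07 1.09] shift tool [-0.0029 -0.0002  0.0029] turn [ 0.1 -0.5  0.1] t 9.175
```

Emit:
step_arm([
  [-0.003, 0, 0.003, 0, 0, 0, 0],
  [-0.004, 0, 0.002, 0, 0, 0, 0],
  [-0.002, 0, 0.001, 0, 0, 0, 0],
  [0, 0, 0, 0, 0, 0, 0],
])

```text
time: 9.68
tool_pos: [0.537, -0.0549, 0.1271]
orientation: [179.9, -0.5, -3.7]
wrist_force: [1.0, 0.2, 0.1]
finger_gap: 0.004
```

Run:
```python
from h import *
go(cw(-.06,.0,.1242),-3.8)
c=snap('side','d3');d=snap('scene','s3')
cv2.imwrite('pics/v3.png',np.hstack([cv2.resize(d['image'][180:260,270:350],(400,400),interpolation=2),cv2.resize(c['image'][165:245,290:370],(400,400),interpolation=2)])[:,:,::-1])
```

```text
case pos [-0.0606 -0.0002  0.1271] F [1.02 0.17 0.12] shift tool [ 0.0006 -0.0002  0.0029] turn [ 0.1 -0.5  0.1] t 9.675
```

View pics/v3.png

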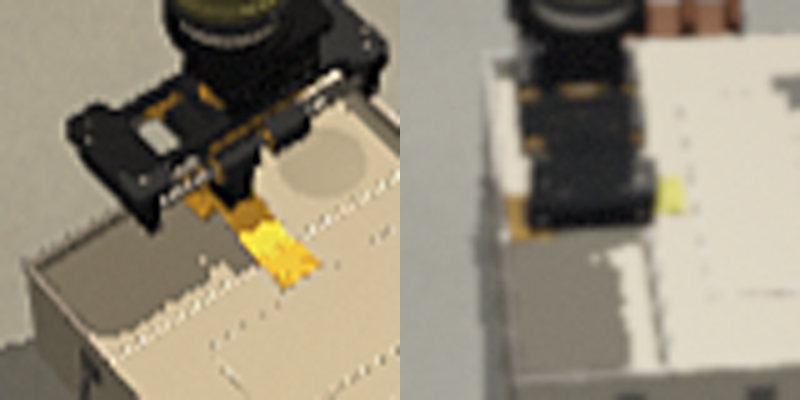

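The finger tip sits on the strap, centred at (235,190) in the left half, with the clip just in front at (200,205). I will now press in 1 mm steps and read the force after each.

Emit:
step_arm([
  [0, 0, 0.001, 0, 0, 0, 0],
])

```text
time: 9.9
tool_pos: [0.5375, -0.0549, 0.1264]
orientation: [179.9, -0.5, -3.7]
wrist_force: [-0.1, -0.9, 0.2]
finger_gap: 0.004
```

Emit:
step_arm([
  [0, 0, 0.001, 0, 0, 0, 0],
])

```text
time: 10.02
tool_pos: [0.5376, -0.0549, 0.1254]
orientation: [179.9, -0.5, -3.7]
wrist_force: [-0.8, 0.3, 0.0]
finger_gap: 0.004
```

Emit:
step_arm([
  [0, 0, 0.001, 0, 0, 0, 0],
])

```text
time: 10.15
tool_pos: [0.5376, -0.0549, 0.1243]
orientation: [179.9, -0.5, -3.7]
wrist_force: [0.1, 1.1, -0.4]
finger_gap: 0.002
```

Emit:
step_arm([
  [0, 0, 0.001, 0, 0, 0, 0],
])

```text
time: 10.28
tool_pos: [0.5376, -0.0549, 0.1232]
orientation: [179.9, -0.5, -3.7]
wrist_force: [0.7, 0.4, -0.3]
finger_gap: 0.006
```

Emit:
step_arm([
  [0, 0, 0.001, 0, 0, 0, 0],
])

```text
time: 10.4
tool_pos: [0.5377, -0.0549, 0.1222]
orientation: [179.9, -0.5, -3.7]
wrist_force: [-0.7, 0.3, 0.5]
finger_gap: 0.007
```

Emit:
step_arm([
  [0, 0, 0.001, 0, 0, 0, 0],
])

```text
time: 10.52
tool_pos: [0.5376, -0.0549, 0.121]
orientation: [179.9, -0.5, -3.7]
wrist_force: [-0.1, -0.6, 0.3]
finger_gap: 0.004
```

Emit:
step_arm([
  [0, 0, 0.001, 0, 0, 0, 0],
])

```text
time: 10.65
tool_pos: [0.5376, -0.0549, 0.12]
orientation: [179.9, -0.5, -3.7]
wrist_force: [0.2, 0.6, -0.5]
finger_gap: 0.002
```

Emit:
step_arm([
  [0, 0, 0.001, 0, 0, 0, 0],
])

```text
time: 10.78
tool_pos: [0.5377, -0.0549, 0.1189]
orientation: [179.9, -0.5, -3.7]
wrist_force: [0.0, -0.3, -0.1]
finger_gap: 0.006
```

Emit:
step_arm([
  [0, 0, 0.001, 0, 0, 0, 0],
])

```text
time: 10.9
tool_pos: [0.5376, -0.0549, 0.1179]
orientation: [179.9, -0.5, -3.7]
wrist_force: [-0.9, -0.1, 1.1]
finger_gap: 0.007
```

Emit:
step_arm([
  [0, 0, 0.001, 0, 0, 0, 0],
])

```text
time: 11.02
tool_pos: [0.5375, -0.0549, 0.117]
orientation: [179.9, -0.5, -3.7]
wrist_force: [-0.5, -0.1, 3.1]
finger_gap: 0.003
```

Emit:
step_arm([
  [0, 0, 0.001, 0, 0, 0, 0],
])

```text
time: 11.15
tool_pos: [0.5374, -0.0549, 0.1161]
orientation: [179.9, -0.5, -3.7]
wrist_force: [-1.2, -0.7, 2.1]
finger_gap: 0.007
```

Emit:
step_arm([
  [0, 0, 0.001, 0, 0, 0, 0],
])

```text
time: 11.28
tool_pos: [0.5373, -0.0549, 0.1152]
orientation: [179.9, -0.4, -3.7]
wrist_force: [-2.3, -0.2, 3.2]
finger_gap: 0.002
```

Emit:
step_arm([
  [0, 0, 0.001, 0, 0, 0, 0],
])

```text
time: 11.4
tool_pos: [0.5371, -0.0549, 0.1143]
orientation: [179.9, -0.4, -3.7]
wrist_force: [-2.7, 0.2, 4.5]
finger_gap: 0.006
```

Emit:
step_arm([
  [0, 0, 0.001, 0, 0, 0, 0],
])

```text
time: 11.52
tool_pos: [0.5371, -0.0549, 0.1135]
orientation: [179.9, -0.4, -3.7]
wrist_force: [-2.1, -0.2, 4.1]
finger_gap: 0.005
```

Emit:
step_arm([
  [0, 0, 0.001, 0, 0, 0, 0],
])

```text
time: 11.65
tool_pos: [0.537, -0.0549, 0.1128]
orientation: [179.9, -0.4, -3.7]
wrist_force: [-3.3, -0.4, 6.5]
finger_gap: 0.008
```

Emit:
step_arm([
  [0, 0, 0.001, 0, 0, 0, 0],
])

```text
time: 11.78
tool_pos: [0.537, -0.0549, 0.1122]
orientation: [179.9, -0.4, -3.7]
wrist_force: [-3.6, 0.4, 7.3]
finger_gap: 0.009
```

Emit:
step_arm([
  [0, 0, 0.001, 0, 0, 0, 0],
])

```text
time: 11.9
tool_pos: [0.537, -0.0549, 0.1117]
orientation: [179.9, -0.4, -3.7]
wrist_force: [-4.0, 0.1, 7.7]
finger_gap: -0.001
```

Emit:
step_arm([
  [0, 0, 0.001, 0, 0, 0, 0],
])

```text
time: 12.02
tool_pos: [0.5369, -0.0549, 0.1113]
orientation: [179.8, -0.4, -3.7]
wrist_force: [-3.6, 0.5, 7.8]
finger_gap: 0.002
```

Emit:
step_arm([
  [0, 0, 0.0012, 0, 0, 0, 0],
])

```text
time: 12.15
tool_pos: [0.5369, -0.0549, 0.1109]
orientation: [179.8, -0.4, -3.7]
wrist_force: [-4.2, -0.1, 8.9]
finger_gap: 0.005
```

Emit:
step_arm([
  [0, 0, 0.0012, 0, 0, 0, 0],
])

```text
time: 12.28
tool_pos: [0.5369, -0.0549, 0.1106]
orientation: [179.8, -0.4, -3.7]
wrist_force: [-4.9, 0.3, 10.2]
finger_gap: 0.006
```

Emit:
step_arm([
  [-0.0007, 0, 0.0011, 0, 0, 0, 0],
])

```text
time: 12.4
tool_pos: [0.5369, -0.0549, 0.1105]
orientation: [179.8, -0.5, -3.7]
wrist_force: [-1.6, 0.0, 8.6]
finger_gap: 0.006
```

Emit:
step_arm([
  [-0.0006, 0, 0.0013, 0, 0, 0, 0],
])

```text
time: 12.52
tool_pos: [0.5369, -0.0549, 0.1103]
orientation: [179.8, -0.6, -3.7]
wrist_force: [-3.3, 0.2, 7.3]
finger_gap: 0.007
```

Emit:
step_arm([
  [-0.0006, 0, 0.0014, 0, 0, 0, 0],
])

```text
time: 12.65
tool_pos: [0.5368, -0.0549, 0.109]
orientation: [179.8, -0.6, -3.7]
wrist_force: [-0.1, 0.3, -0.4]
finger_gap: 0.004
```

The force fell from 8 N to zero at z 0.109, which is the snap. I follow down gently to confirm the seat.

Emit:
step_arm([
  [0, 0, 0.0008, 0, 0, 0, 0],
])

```text
time: 12.78
tool_pos: [0.5368, -0.0549, 0.1077]
orientation: [179.8, -0.6, -3.7]
wrist_force: [0.6, -0.5, 0.6]
finger_gap: 0.007
```

Emit:
step_arm([
  [0, 0, 0.0008, 0, 0, 0, 0],
])

```text
time: 12.9
tool_pos: [0.5369, -0.0549, 0.1074]
orientation: [179.8, -0.6, -3.7]
wrist_force: [-3.5, 0.7, 10.9]
finger_gap: 0.002
```

The hard stop came at z 0.1074, 3 mm past the snap. I release and check.

Emit:
step_arm([
  [0, 0, -0.003, 0, 0, 0, 0],
  [0, 0, -0.02, 0, 0, 0, 0],
  [0, 0, -0.05, 0, 0, 0, 0],
  [0, 0, -0.06, 0, 0, 0, 0],
  [-0.04, 0, -0.04, 0, 0, 0, 0],
  [-0.05, 0, -0.02, 0, 0, 0, 0],
  [0, 0, 0, 0, 0, 0, 0],
])

```text
time: 13.78
tool_pos: [0.4432, -0.0483, 0.3035]
orientation: [179.8, -0.6, -3.7]
wrist_force: [1.0, 0.3, -1.0]
finger_gap: 0.005
```

Run:
```python
from h import *
s=get_state();print(s['time'],s['tool_pos'],np.round(s['wrist_force'],1))
c=snap('side','d4');d=snap('scene','s4')
cv2.imwrite('pics/v4.png',np.hstack([cv2.resize(d['image'][170:290,260:380],(400,400),interpolation=2),cv2.resize(c['image'][150:270,270:390],(400,400),interpolation=2)])[:,:,::-1])
for n,q in(('scene',d),('side',c)):
  W=pts(q);I=q['image'].astype(int);W_=W.reshape(-1,3);c_=np.stack([(W_-C0)@ex,(W_-C0)@ey,W_[:,2]],1);I=I.reshape(-1,3)
  y=(I[:,0]-I[:,2]>60)
  m=y&(c_[:,0]>-.11)&(c_[:,0]<-.01)&(abs(c_[:,1])<.02)&(c_[:,2]>.09)&(c_[:,2]<.2)
  S=c_[m];S=S[np.argsort(S[:,0])];print(n,len(S),S[::3].round(3).tolist())
  k=S[(S[:,0]>-.075)&(S[:,0]<-.022)];print('slope rad fwd',-np.arctan(np.polyfit(k[:,0],k[:,2],1)[0]))
  m=(c_[:,0]>.01)&(c_[:,0]<.1)&(abs(c_[:,1])<.1)&(c_[:,2]<.13)&(c_[:,2]>.1);print('lid tilt',np.polyfit(c_[m][:,0],c_[m][:,2],1))
  o=np.load('pics/'+n+'0.npz')['image'].astype(int);dd=abs(q['image'].astype(int)-o).sum(2)>120
```

```text
13.775 [ 0.44318781 -0.04832354  0.30347307] [ 1.   0.3 -1. ]
scene 216 [[-0.106, -0.007, 0.096], [-0.104, 0.008, 0.102], [-0.103, -0.005, 0.104], [-0.099, -0.012, 0.103], [-0.096, -0.006, 0.101], [-0.095, -0.015, 0.099], [-0.091, -0.014, 0.097], [-0.089, 0.009, 0.124], [-0.088, 0.016, 0.102], [-0.087, -0.013, 0.1], [-0.086, -0.001, 0.118], [-0.086, 0.011, 0.119], [-0.086, -0.01, 0.105], [-0.085, -0.01, 0.127], [-0.085, 0.006, 0.12], [-0.084, -0.007, 0.109], [-0.084, 0.013, 0.104], [-0.083, 0.0, 0.11], [-0.082, 0.016, 0.103], [-0.082, -0.009, 0.108], [-0.081, 0.003, 0.11], [-0.081, 0.01, 0.104], [-0.079, -0.011, 0.102], [-0.078, 0.004, 0.101], [-0.077, -0.005, 0.099], [-0.076, -0.014, 0.102], [-0.074, -0.015, 0.1], [-0.073, -0.004, 0.103], [-0.073, 0.0, 0.105], [-0.071, 0.007, 0.106], [-0.07, 0.019, 0.097], [-0.068, -0.007, 0.105], [-0.068, -0.003, 0.108], [-0.066, 0.011, 0.103], [-0.064, -0.01, 0.106], [-0.063, -0.011, 0.103], [-0.063, 0.001, 0.104], [-0.06, 0.007, 0.107], [-0.059, 0.006, 0.104], [-0.056, 0.008, 0.105], [-0.055, -0.009, 0.11], [-0.054, 0.002, 0.107], [-0.053, 0.005,
[... 2020 characters left out ...]
11], [-0.043, 0.001, 0.109], [-0.041, -0.009, 0.106], [-0.04, 0.003, 0.111], [-0.039, 0.011, 0.106], [-0.037, -0.005, 0.096], [-0.036, 0.005, 0.103], [-0.035, -0.007, 0.108], [-0.034, -0.004, 0.094], [-0.032, -0.013, 0.11], [-0.031, -0.001, 0.11], [-0.03, 0.004, 0.109], [-0.029, 0.015, 0.105], [-0.027, -0.001, 0.105], [-0.026, 0.013, 0.108], [-0.025, -0.008, 0.108], [-0.024, 0.003, 0.11], [-0.022, -0.012, 0.108], [-0.021, -0.002, 0.11], [-0.02, -0.014, 0.116], [-0.019, 0.015, 0.104], [-0.018, 0.002, 0.11], [-0.017, 0.014, 0.11], [-0.015, -0.003, 0.111], [-0.014, 0.008, 0.103], [-0.013, 0.012, 0.102], [-0.011, 0.004, 0.112]]
slope rad fwd -0.047667780972239136
lid tilt [0.00817022 0.11181606]
```

View pics/v4.png

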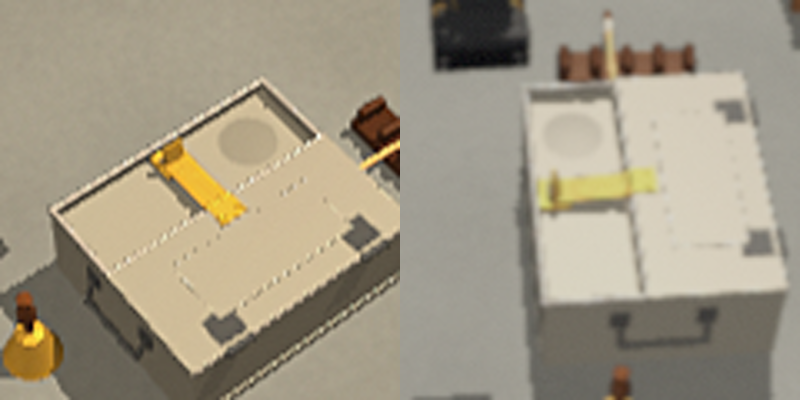

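The hasp lies flat from the lid, at (230,210) in the left half, to under the clip at (168,155). Its measured slope is about -0.05 rad, so it is snapped. The lid is flat, the robot is clear, and the bell and brush rest look untouched.

```bash
python3 -c "
from station import bot; print(bot.close_job())"
```

```text
the job is handed in; nothing more can be done
None
```

The case is shut with the hasp snapped under the spring clip. I handed the job in at about 14 s of the 54 s allowed; no verdict came back.

- **Lid:** I pushed it down along its arc beside the hasp at about 0.6 rad/s, well under the slam limit. At the stop the wrist read about 21 N on the lid itself. Afterwards the lid measured flat to within 0.01 rad, with its top at z 0.112.
- **Hasp:** I folded it forward and pressed it in steps of about 1 mm. The highest reading was about 11 N before the snap. The force then fell to zero at z 0.109, and I followed it to the hard stop at z 0.1074, where it read about 11.5 N. All hasp readings were below 15 N, but I only saw the force at the end of each 1/8 s step.
- **After letting go:** both cameras put the hasp at about -0.05 rad, which is inside the snapped range. The robot was clear at z 0.30. The nearby bell and brush rest looked undisturbed. I did not measure the other objects, but the arm passed high over or away from them.

No check failed or disagreed. In the last picture the two cameras' hasp slopes were -0.057 and -0.048 rad, within depth noise.

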